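# Turn the utensil carousel and hang the potato masher on its empty hook

### The arm

A 6-joint arm with a two-finger parallel gripper is mounted at the origin on a cart in front of the work surface, level with it; the furniture and walls round the work are solid. World frame = base frame: x ahead of the robot, y to its left, z up, the work surface at z = 0. Lengths are in m, angles in rad, forces in N, time in s.
With the tool pointing down it reaches from about 0.375 to 0.9 m from the base axis. Payload 3.1 kg.
Tool frame: the origin (TCP) lies midway between the tips of the shut fingers; the grasp point (between the pads) lies robot.grip_depth behind it (robot.grip_depth is the distance from the TCP to the grasp point, in m); z points along the fingers, y is the line along which they close (so a half turn about z gives the same grasp; the last joint's range is limited). The gripper opens to 87 mm and grips with 3 to 60 N. Pads are 19 mm wide; open, the fingers measure 117 mm over their backs; the gripper's body (75 mm by 190 mm) begins 51 mm behind the grasp point.
Start: joints at [-1.49, 0.527, 1.433, -0, 1.181, -0.178], TCP at [0.16, -0.604, 0.223] pointing down, gripper open.
Joint ranges: [-3.08, 3.08], [-0.75, 2.2], [0.22, 2.44], [-1.43, 4.57], [0, 2.65], [-2.85, 2.85]. Speed limits (rad/s): [2.79, 2.79, 3.14, 3.14, 3.14, 3.14].

### API

Orientations are given as a unit quaternion [x, y, z, w].
In Python, from rig import robot gives the robot as it stands.
- The arm moves only by the shell command python3 nudge.py [OPENING] [FORCE], which reads ROWS from standard input. ROWS is one flat JSON list of numbers that holds 1 to 20 rows one after another, with no inner brackets; each row has 4 numbers: dx, dy, dz in m, then a turn about the tool's z in rad; each row shifts and turns the commanded pose from where the row before left it, along the tool's axes as they then stand; what a row does not reach is not made up. A row lasts 1/12 s, in which the tool goes at most 0.0417 m and 0.125 rad, less where a joint would pass 70% of its speed; a pose out of reach is approached as far as the arm can. OPENING is the finger opening in m, set as the command begins (- or left out keeps the last). The fingers move at their own pace and stop on an object; FORCE is the grip in N (left out, the last holds). Time passes only in rows, so rows that do not move let the fingers close. It prints the time, the measured TCP pose, the force, the opening and the grip force at its end. Input that does not fit is refused with a message, and nothing moves.
- robot.get_obs(): the state, without advancing time (a new reading comes with each control period).
- robot.camera(name): name is "scene" or "top"; returns a dict with "img" (480x640x3 uint8, red, green, blue), "fx", "fy", "cx", "cy" (pixels), "xyz" and "attitude" of the camera in the world. Camera axes: x right, y down, z forward; pixel columns grow to the right and rows downward; lengths in m; the calibration is good to about 2 mm. A picture is of the moment at which its call begins. There is no depth.
- robot.hand_in(): hands the job in; it is judged then, once.
The state is a dict: "time": time; "q": joint angles; "joint_velocities": joint speeds; "joint_torque": joint torques, N m; "position": TCP position; "tool_rot": TCP orientation; "ft_force": force on the tool from outside, world axes, zero at the start; "moment": the same for the moment, N m; "grip_width": finger opening in m; "grip_force": force on a finger pad.
Only numpy, scipy, OpenCV 4.12 (cv2) and the standard library are available. Lean on these libraries where they do the work, as an engineer would, in place of code of your own. Each camera call takes 0.05 s, during which the arm holds its last target. There are 200 camera calls.

### The job

Put the potato masher away on the utensil carousel: turn the carousel until its one empty hook points to the front of the worktop, on your side, then hang the masher on that hook by the eye at the top of its handle and let go, so that it hangs there upright and still, with the hook still to the front. Leave the pepper mill, the onion, the tomato and the bowl of greens standing where they are.

Things in the scene. Friction and masses are not known exactly. Their poses are not given: they have to be found in the camera images.
- stand: Fixed steel foot (140 mm across, 22 mm high) and 14 mm column of the utensil carousel. Origin: on the column's axis, at the worktop; x away from the robot. On top turns the crown: hub 36 mm across, knob on it to 19.5 mm above the rods' axes, four J hooks 90 degrees apart. A ladle, a turner and a spatula hang from three of them for good, down to 45 mm above the worktop.
- carousel (a joint): Angle of the crown (rad): 0 when the empty hook points to the front (world -x), growing anticlockwise seen from above; the empty hook points along (-cos q, -sin q). Turns endlessly both ways, starts at 1.1 to 5.18, stays where it is left; under 2 N on a rod turns it. The hooks with tools are at +90, 180 and 270 degrees from the empty one.
- hook_seat (a point): Point on the axis of the empty hook's straight rod, 70 mm from the column's axis, 250 mm above the worktop. Rod: steel, 5 mm thick, level and radial, to 85 mm out. Site x points inwards along the rod, z up. The other tools' eyes sit 78 mm out on their rods; from 20 to 65 mm out the rods are bare.
- hook_tip (a point): Middle of the rounded end of the empty hook: beyond 85 mm the rod bends up and ends here, 95 mm from the column's axis and 12 mm above the rod's axis (top 14.5 mm above that axis, outermost face 97.5 mm out).
- masher: Loose potato masher, about 0.22 kg, standing upright: zigzag foot of 6 mm steel wire 72 x 78 mm, two wires up to a black handle 34 mm wide (y), 16 mm thick (x), from 90 to 169 mm up, topped by an eye loop of 8 mm bar, 34 mm wide, up to 207 mm. Origin: centre of the foot's underside; z up, x along the eye's axis. Yaw starts within 0.6 rad of 0 (eye facing the robot).
- masher_eye (a point): Centre of the masher's eye, 184 mm above its underside: a slot through the loop along the masher's x, 18 mm wide (y) and 30 mm high (z, from 169 to 199 mm above the underside) with a round top. The loop is 8 mm thick along x. Hung up, it lies about 12.5 mm below the rod's axis.
- pepper_mill: Wooden pepper mill, 58 mm across, 190 mm tall, standing loose; origin: centre of its underside. It and the masher may have changed places (left or right of the carousel).
- onion: Loose onion, 80 mm across, 85 mm tall; origin: centre of its underside.
- tomato: Loose tomato, 69 mm across, 71 mm tall; origin: centre of its underside.
- bowl_greens: Loose white bowl of greens, 131 mm across, 76 mm tall; origin: centre of its underside.

How it is judged:
By the outcome, as a careful person would: the job done as asked, in the order asked, and still so for the second after the job is handed in, with the robot touching nothing.
It also fails if it takes over 72 s, if anything falls off the work surface, if the arm or the gripper's body presses on something with over 40 N, if the wrist force passes 120 N, or if a joint passes its speed limit or range.

## Working session

There is one attempt and no reset: what is moved stays moved. The work goes in short steps, Python scripts to look and compute and a shell command to move; the robot and the scene stay as the last step left them, time stands still between calls to the robot, and variables do not carry over. Pictures are saved under pics/ and viewed, at most 10 in all, crops included, and the job is handed in when it is done.

```bash
ls; mkdir -p pics
python3 - <<'E'
from rig import robot
import cv2,numpy as np
print(robot.grip_depth); o=robot.get_obs(); print(o['position'],o['tool_rot'],o['time'])
for n in("scene","top"):
    c=robot.camera(n); cv2.imwrite(f"pics/{n}0.png",c["img"][:,:,::-1]); print({k:v for k,v in c.items() if k!="img"})
E
```

```text
nudge.py
pics
rig.py
0.0187
[ 0.15990985 -0.60343689  0.22156452] [ 9.91637541e-01  1.29049595e-01  4.01765410e-05 -1.08949117e-03] 0.0
{'fx': 600.8244494721281, 'fy': 600.8244494721281, 'cx': 309.2961351136622, 'cy': 229.92513748591807, 'xyz': array([0.21359951, 1.24427898, 1.05093944]), 'attitude': array([-0.086002  ,  0.89827201, -0.42778159,  0.05209573])}
{'fx': 583.4383797238504, 'fy': 583.4383797238504, 'cx': 313.29311348654176, 'cy': 241.54346552505302, 'xyz': array([0.37141525, 0.13387246, 1.21902036]), 'attitude': array([ 0.71250924, -0.70079178,  0.02759089, -0.02145242])}
```

View pics/scene0.png

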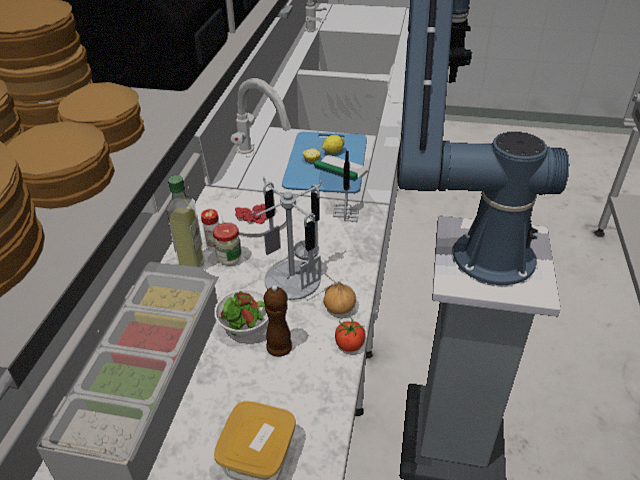

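View pics/top0.png

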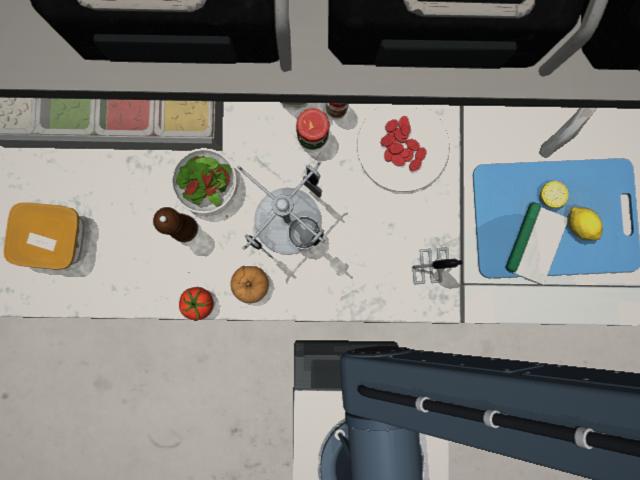

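The scene view shows the masher near (346,200), the crown hub near (290,200), and the mill, onion, tomato and bowl to the left. In the top view the masher is at about (440,265) with its foot at (432,267). The crown hub is at about (283,205). I'll zoom in on both.

```bash
cat > h.py <<'E'
import numpy as np,cv2
from scipy.spatial.transform import Rotation as R
from rig import robot
def ray(c,u,v):
    d=R.from_quat(c["attitude"]).apply([(u-c["cx"])/c["fx"],(v-c["cy"])/c["fy"],1.]); return c["xyz"],d/np.linalg.norm(d)
def plane(c,u,v,z):
    o,d=ray(c,u,v); return o+d*(z-o[2])/d[2]
def tri(c1,p1,c2,p2):
    o1,d1=ray(c1,*p1);o2,d2=ray(c2,*p2)
    s=np.linalg.lstsq(np.c_[d1,-d2],o2-o1,rcond=None)[0]
    a,b=o1+s[0]*d1,o2+s[1]*d2; return (a+b)/2,np.linalg.norm(a-b)
def proj(c,P):
    p=R.from_quat(c["attitude"]).inv().apply(np.asarray(P)-c["xyz"]); return np.array([c["fx"]*p[...,0]/p[...,2]+c["cx"],c["fy"]*p[...,1]/p[...,2]+c["cy"]]).T
def tool(v):  # world delta -> tool axes
    return R.from_quat(robot.get_obs()["tool_rot"]).inv().apply(v)
E
python3 - <<'E'
import cv2
s=cv2.imread('pics/scene0.png');t=cv2.imread('pics/top0.png')
a=cv2.resize(s[140:310,230:380],None,fx=4,fy=4,interpolation=cv2.INTER_CUBIC)[:600]
b=cv2.resize(t[150:300,230:430],None,fx=4,fy=4,interpolation=cv2.INTER_CUBIC)
m=cv2.resize(t[230:300,400:475],None,fx=8,fy=8,interpolation=cv2.INTER_CUBIC)
cv2.imwrite('pics/cs.png',s if 0 else a);cv2.imwrite('pics/ct.png',b);cv2.imwrite('pics/cm.png',m)
E
```

```text
(no output)
```

View pics/cs.png

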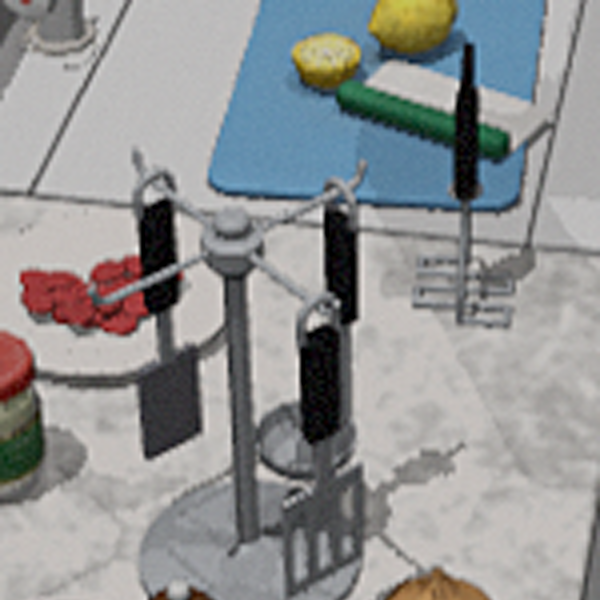

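View pics/ct.png

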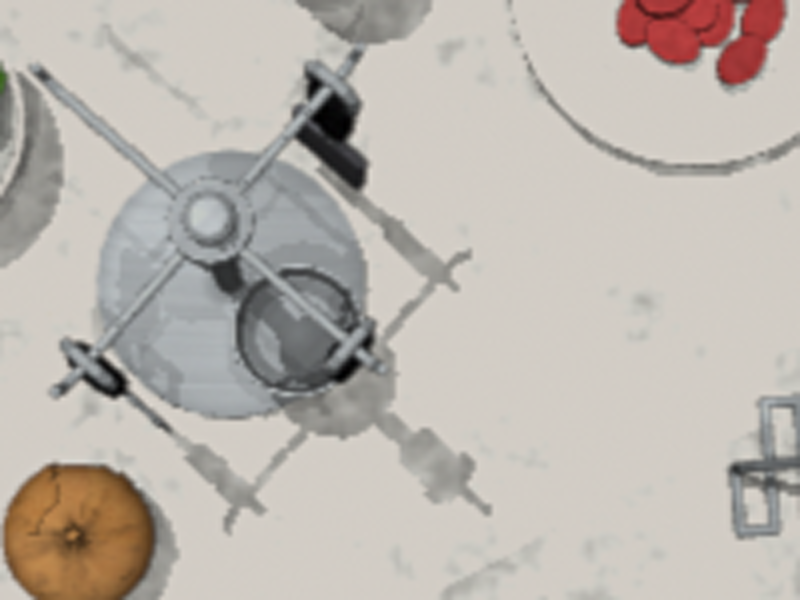

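View pics/cm.png

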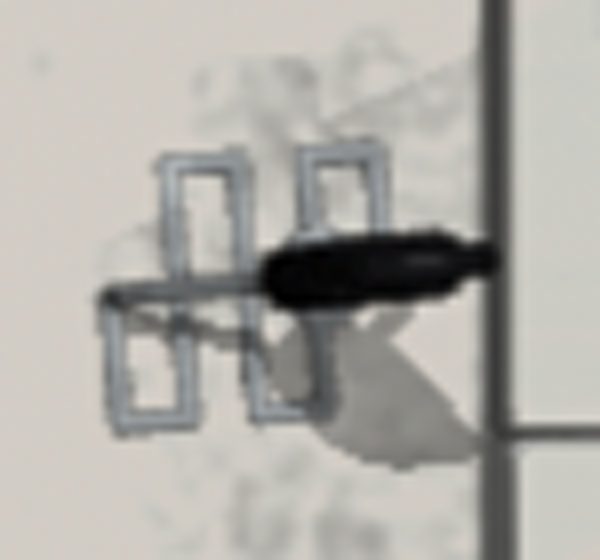

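Top crop: the empty hook's tip is at crop (38,70) and the knob at (211,215); the hook points away and to the left. Scene crop: the hook's tip is at (95,297), the knob at (233,222) and the masher's eye top at (468,45). Masher crop: the foot zigzag spans (108–385, 145–430), and its long wires are nearly along world x. I'll triangulate these points.

Run:
```python
from h import *
np.set_printoptions(precision=4,suppress=True)
S=robot.camera("scene");T=robot.camera("top")
t=lambda x,y:(230+x/4-.4,150+y/4-.4); s=lambda x,y:(230+x/4-.4,140+y/4-.4); m=lambda x,y:(400+x/8-.4,230+y/8-.4)
hub=tri(T,t(211,215),S,s(233,216));tip=tri(T,t(38,70),S,s(95,297));print("hub",hub,"tip",tip)
d=(tip[0]-hub[0])[:2];print("r",np.hypot(*d),"q",np.arctan2(-d[1],-d[0])%(2*np.pi))
for a in [(38,70),(355,50),(58,392),(378,368)]: print("tip@z.262",plane(T,*t(*a),.262))
print("eye top",tri(T,m(492,258),S,s(468,45)), plane(T,*m(492,258),.205))
P=[plane(T,*m(*p),.003) for p in[(118,430),(190,425),(170,160),(245,155),(258,415),(325,410),(305,150),(380,145)]]
for p in P:print(p)
for i,j in((1,2),(4,3),(5,6)):
    e=(P[j]-P[i])[:2];print("yaw",np.arctan2(e[1],e[0]),np.hypot(*e))
print("mean of corners",np.mean([P[0],P[1],P[4],P[5],P[2],P[3],P[6],P[7]],axis=0))
# coloured things
def blob(c,lo,hi,box):
    u0,v0,u1,v1=box;h=cv2.cvtColor(c["img"][v0:v1,u0:u1],cv2.COLOR_RGB2HSV);k=cv2.inRange(h,lo,hi)
    n,l,st,ce=cv2.connectedComponentsWithStats(k);i=1+np.argmax(st[1:,4]);return ce[i]+[u0,v0],st[i]
o1,o2=blob(T,(8,90,60),(25,255,255),(225,255,275,310)),blob(S,(8,90,60),(25,255,255),(315,270,360,320))
print("onion",o1,o2,tri(T,o1[0],S,o2[0]),plane(T,*o1[0],.042))
b1=blob(T,(0,0,0),(180,255,45),(425,250,475,280));print("handle",b1, plane(T,*b1[0],.145))
o=robot.get_obs();print(R.from_quat(o["tool_rot"]).as_matrix(),o['time'])
```

```text
hub (array([0.4976, 0.1777, 0.2666]), np.float64(0.004124684301230711)) tip (array([0.5584, 0.2513, 0.2569]), np.float64(0.0043247092556546515))
r 0.0954150443335324 q 4.022454687694201
tip@z.262 [0.5595 0.251  0.262 ]
tip@z.262 [0.5703 0.1199 0.262 ]
tip@z.262 [0.4261 0.2395 0.262 ]
tip@z.262 [0.4382 0.1083 0.262 ]
eye top (array([ 0.4099, -0.1342,  0.1988]), np.float64(0.002346209012398785)) [ 0.4108 -0.1324  0.205 ]
[ 0.3723 -0.0878  0.003 ]
[ 0.3739 -0.1066  0.003 ]
[ 0.4429 -0.1011  0.003 ]
[ 0.4446 -0.1208  0.003 ]
[ 0.3768 -0.1243  0.003 ]
[ 0.3784 -0.1418  0.003 ]
[ 0.4461 -0.1365  0.003 ]
[ 0.4478 -0.1561  0.003 ]
yaw 0.07888802247358408 0.06922515245680562
yaw 0.05236055913570903 0.06785519761957973
yaw 0.07834100926204225 0.06796000652468827
mean of corners [ 0.4103 -0.1219  0.003 ]
onion (array([249.0705, 283.9759]), array([   6,   12,   37,   36, 1078], dtype=int32)) (array([339.0644, 298.4704]), array([  8,  12,  33,  32, 761], dtype=int32)) (array([0.3648, 0.2529, 0.0318]), np.float64(0.0014587189279549747)) [0.3656 0.252  0.042 ]
handle (array([445.7653, 263.4694]), array([  7,   9,  30,  10, 196], dtype=int32)) [ 0.4097 -0.1198  0.145 ]
[[ 0.9667  0.2559 -0.0001]
 [ 0.2559 -0.9667  0.0014]
 [ 0.0003 -0.0014 -1.    ]] 0.2
```

Measurements:
- **Column:** (0.498, 0.179), from the midpoints of opposite hook tips.
- **Carousel angle:** q is about 4.01, so the crown needs a turn of +130°. Tip radius is 95 mm and tip height is right.
- **Masher:** (0.410, −0.120), yaw about 0.07.
- **Onion:** (0.365, 0.252).

I'll straddle the empty rod 45 mm out with the fingers and swing it round.

```bash
echo '[0.0285, -0.023, -0.0082, 0, 0.0285, -0.023, -0.0082, 0, 0.0285, -0.023, -0.0082, 0, 0.0285, -0.023, -0.0082, 0, 0.0285, -0.023, -0.0082, 0, 0.0285, -0.023, -0.0082, 0, 0.0285, -0.023, -0.0082, 0, 0.0285, -0.023, -0.0082, 0, 0.0285, -0.023, -0.0082, 0, 0.0285, -0.023, -0.0082, 0, 0.0285, -0.023, -0.0082, 0, 0.0285, -0.023, -0.0082, 0]' | python3 nudge.py 0.03 10
echo '[0.0171, -0.0324, 0, 0, 0.0171, -0.0324, 0, 0, 0.0171, -0.0324, 0, 0, 0.0171, -0.0324, 0, 0, 0.0171, -0.0324, 0, 0, 0.0171, -0.0324, 0, 0, 0.0171, -0.0324, 0, 0, 0.0171, -0.0324, 0, 0, 0.0171, -0.0324, 0, 0, 0.0171, -0.0324, 0, 0, 0.0171, -0.0324, 0, 0, 0.0171, -0.0324, 0, 0, 0.0171, -0.0324, 0, 0, 0, 0, 0, -0.12, 0, 0, 0, -0.12, 0, 0, 0, -0.12, 0, 0, 0, -0.12, 0, 0, 0, -0.12, 0, 0, 0, 0]' | python3 nudge.py
python3 - <<'E'
from h import *
o=robot.get_obs();M=R.from_quat(o["tool_rot"]).as_matrix()
a=np.radians(50);tg=np.array([.498+.045*np.cos(a),.179+.045*np.sin(a),.32])
print(o['q'].round(2),o['position'],np.degrees(np.arctan2(M[1,0],M[0,0])),"tool delta",tool(tg-o['position']))
E
```

```text
time: 1.2
position: [0.4206, -0.2481, 0.3214]
tool_rot: [0.992, 0.129, 0.0, -0.0]
ft_force: [0.9, -0.3, 0.7]
grip_width: 0.0306
grip_force: 0.0
time: 2.78
position: [0.5267, 0.2143, 0.3206]
tool_rot: [0.909, 0.417, -0.0, -0.0]
ft_force: [0.1, -0.3, 0.2]
grip_width: 0.0299
grip_force: 0.0
[ 0.19  0.35  1.45 -0.    1.34  0.9 ] [0.52673984 0.214317   0.32064712] 49.33369175133585 tool delta [-0.00051958  0.00069175  0.00064711]
```

```bash
echo '[0, 0, 0.0215, 0, 0, 0, 0.0215, 0, 0, 0, 0.0215, 0, 0, 0, 0.0215, 0, 0, 0, 0, 0]' | python3 nudge.py && echo '[0, 0, 0, 0, 0, 0, 0, 0, 0, 0, 0, 0, 0, 0, 0, 0]' | python3 nudge.py 0.008 4
```

```text
time: 3.2
position: [0.5239, 0.2135, 0.2309]
tool_rot: [0.91, 0.415, -0.004, -0.001]
ft_force: [-0.9, -0.0, -0.7]
grip_width: 0.0298
grip_force: 0.0
time: 3.53
position: [0.5281, 0.2144, 0.2364]
tool_rot: [0.909, 0.416, 0.001, 0.0]
ft_force: [0.5, 0.5, 0.1]
grip_width: 0.0122
grip_force: 0.0
```

```bash
echo '[0, 0, 0, 0, 0, 0, 0, 0, -0.00032, -0.00539, 0, -0.12, -0.00032, -0.00539, 0, -0.12, -0.00032, -0.00539, 0, -0.12, -0.00032, -0.00539, 0, -0.12, -0.00032, -0.00539, 0, -0.12, -0.00032, -0.00539, 0, -0.12, -0.00032, -0.00539, 0, -0.12, -0.00032, -0.00539, 0, -0.12, -0.00032, -0.00539, 0, -0.12]' | python3 nudge.py; echo '[-0.00032, -0.00539, 0, -0.12, -0.00032, -0.00539, 0, -0.12, -0.00032, -0.00539, 0, -0.12, -0.00032, -0.00539, 0, -0.12, -0.00032, -0.00539, 0, -0.12, -0.00032, -0.00539, 0, -0.12, -0.00032, -0.00539, 0, -0.12, -0.00032, -0.00539, 0, -0.12, -0.00032, -0.00539, 0, -0.12, -0.00032, -0.00539, 0, -0.12, 0, 0, 0, 0, 0, 0, 0, 0, 0, 0, 0, 0, 0, 0, 0, 0]' | python3 nudge.py
python3 - <<'E'
from h import *
o=robot.get_obs();M=R.from_quat(o["tool_rot"]).as_matrix()
print(o['q'].round(2),o['position'],np.degrees(np.arctan2(M[1,0],M[0,0])),"tool delta",tool(np.array([.453,.179,.235])-o['position']))
E
```

```text
time: 4.45
position: [0.4821, 0.2222, 0.2355]
tool_rot: [0.563, 0.826, 0.001, 0.001]
ft_force: [1.3, 0.9, 0.3]
grip_width: 0.0079
grip_force: 0.6
time: 5.62
position: [0.4527, 0.1805, 0.2351]
tool_rot: [0.002, 1.0, 0.0, 0.0]
ft_force: [0.0, -0.6, 0.0]
grip_width: 0.0083
grip_force: 0.0
[ 0.15  0.33  1.75  0.    1.06 -1.42] [0.45267978 0.18054712 0.23505155] 179.74743692842546 tool delta [-3.27027283e-04 -1.54569907e-03  5.14662629e-05]
```

```bash
echo '[0, -0.0015, 0, 0, 0, 0, 0, 0, 0, 0, 0, 0, 0, 0, 0, 0, 0, 0, 0, 0]' | python3 nudge.py 0.004 4; echo '[0, 0, 0, 0, 0, 0, 0, 0, 0, 0, 0, 0, 0, 0, 0, 0]' | python3 nudge.py 0.03; echo '[0, 0, -0.03, 0, 0, 0, -0.03, 0, 0, 0, -0.03, 0, 0.0, -0.04, 0, 0, 0.0, -0.04, 0, 0, 0.0, -0.04, 0, 0, 0.0, -0.04, 0, 0, 0.0, -0.04, 0, 0, 0, -0.04, 0, 0, 0, -0.04, 0, 0, 0, 0, 0, 0]' | python3 nudge.py 0.06
python3 - <<'E'
from h import *
T=robot.camera("top");S=robot.camera("scene")
print(robot.get_obs()['position'])
a=cv2.resize(T["img"][150:300,230:430],None,fx=3,fy=3,interpolation=cv2.INTER_CUBIC)
b=cv2.resize(S["img"][150:260,240:340],None,fx=4,fy=4,interpolation=cv2.INTER_CUBIC)
im=np.zeros((450+0,600,3),np.uint8);im[:450,:600]=a
cv2.imwrite("pics/t1.png",im[:,:,::-1]);cv2.imwrite("pics/s1.png",b[:,:,::-1])
E
```

```text
time: 6.03
position: [0.4525, 0.1791, 0.235]
tool_rot: [0.001, 1.0, 0.0, -0.0]
ft_force: [-0.8, 1.9, 0.4]
grip_width: 0.0049
grip_force: 4.0
time: 6.37
position: [0.4526, 0.1786, 0.2349]
tool_rot: [0.001, 1.0, -0.0, -0.0]
ft_force: [0.5, -0.3, 0.1]
grip_width: 0.0238
grip_force: 0.0
time: 7.28
position: [0.4526, -0.1084, 0.3252]
tool_rot: [0.005, 1.0, -0.003, 0.001]
ft_force: [0.6, -0.2, 0.6]
grip_width: 0.0602
grip_force: 0.0
[ 0.45158095 -0.10268751  0.32476932]
```

View pics/t1.png

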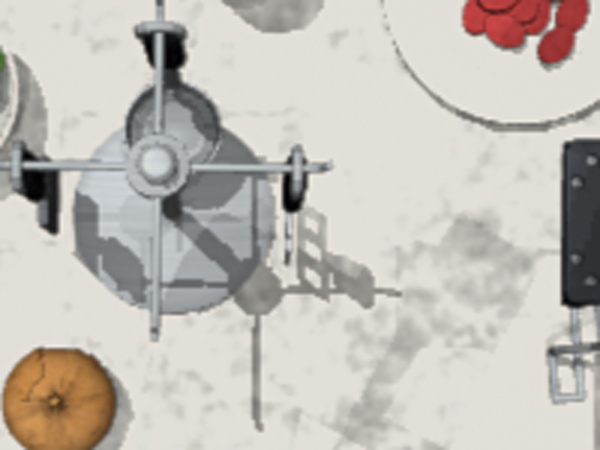

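The empty hook now points to the front: its tip is at crop (154,335), directly below the knob at (157,163). I'll check its angle in numbers and work out the move to the masher.

Run:
```python
from h import *
T=robot.camera("top");t=lambda x,y:(230+x/3-.33,150+y/3-.33)
pts={k:plane(T,*t(*v),.262) for k,v in dict(front=(154,335),back=(160,0),right=(328,166)).items()}
for k,v in pts.items():print(k,v)
print("knob",plane(T,*t(157,160),.268))
d=pts['back']-pts['front'];print("angle deg",np.degrees(np.arctan2(d[1],d[0])))
o=robot.get_obs();M=R.from_quat(o["tool_rot"]).as_matrix()
print(o['position'],np.degrees(np.arctan2(M[1,0],M[0,0])),"tool delta",tool(np.array([.410,-.1205,.25])-o['position']))
```

```text
front [0.40455852 0.17850971 0.262     ]
back [0.5901422  0.17891632 0.262     ]
right [0.49920693 0.084611   0.262     ]
knob [0.50007309 0.17851301 0.268     ]
angle deg 0.12553279286477007
[ 0.45140533 -0.10127158  0.32470299] 179.73405820604688 tool delta [ 0.04125563 -0.01949568  0.07471655]
```

Carousel angle is within 0.2° of 0. Next I move over the masher.

```bash
echo '[0.0207, -0.0097, 0, 0, 0.0207, -0.0097, 0, 0, 0, 0, 0, -0.074, 0, 0, 0.025, 0, 0, 0, 0.025, 0, 0, 0, 0.025, 0, 0, 0, 0, 0, 0, 0, 0, 0, 0, 0, 0, 0]' | python3 nudge.py 0.06
python3 - <<'E'
from h import *
o=robot.get_obs();M=R.from_quat(o["tool_rot"]).as_matrix()
print(o['position'],np.degrees(np.arctan2(M[1,0],M[0,0])),"tool delta",tool(np.array([.410,-.1205,.153])-o['position']))
S=robot.camera("scene");cv2.imwrite("pics/s2.png",cv2.resize(S["img"][110:240,280:420],None,fx=4,fy=4,interpolation=cv2.INTER_CUBIC)[:,:,::-1])
E
```

```text
time: 8.18
position: [0.4112, -0.1199, 0.251]
tool_rot: [-0.037, 0.999, -0.0, 0.001]
ft_force: [-0.4, -0.1, 0.6]
grip_width: 0.0599
grip_force: 0.0
[ 0.41116562 -0.11986325  0.25095985] -175.81287714087566 tool delta [ 0.00133617 -0.00047079  0.09795861]
```

View pics/s2.png

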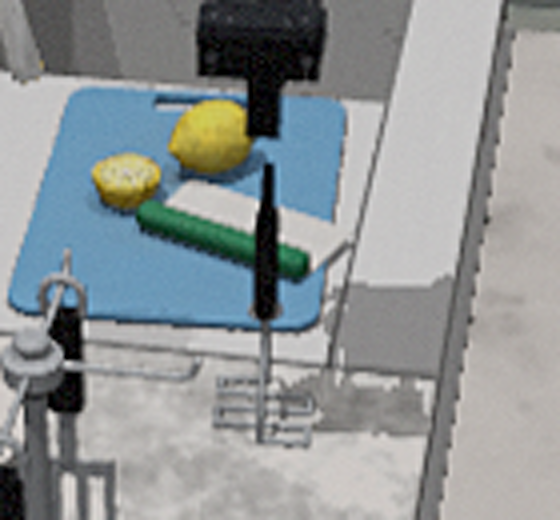

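The picture shows the fingers (bottom end about (265,135)) directly in line with the masher's eye top (268,168). I'll descend and grip.

```bash
echo '[0.001, 0, 0.0196, 0, 0, 0, 0.0196, 0, 0, 0, 0.0196, 0, 0, 0, 0.0196, 0, 0, 0, 0.0196, 0, 0, 0, 0, 0, 0, 0, 0, 0]' | python3 nudge.py && echo '[0, 0, 0, 0, 0, 0, 0, 0, 0, 0, 0, 0, 0, 0, 0, 0, 0, 0, 0, 0, 0, 0, 0, 0]' | python3 nudge.py 0.02 25
```

```text
time: 8.82
position: [0.4099, -0.1206, 0.1525]
tool_rot: [-0.036, 0.999, -0.0, 0.0]
ft_force: [0.8, 0.3, 0.8]
grip_width: 0.0599
grip_force: 0.0
time: 9.32
position: [0.4098, -0.1208, 0.1525]
tool_rot: [-0.036, 0.999, -0.0, 0.001]
ft_force: [-0.6, 0.3, 4.1]
grip_width: 0.0336
grip_force: 25.0
```

```bash
echo '[0, 0, -0.018, 0, 0, 0, -0.018, 0, 0, 0, -0.018, 0, 0, 0, -0.018, 0, 0, 0, 0, 0.073, 0, 0, 0, 0, 0, 0, 0, 0]' | python3 nudge.py
python3 - <<'E'
from h import *
o=robot.get_obs();M=R.from_quat(o["tool_rot"]).as_matrix()
print(o['position'],np.degrees(np.arctan2(M[1,0],M[0,0])),"tool delta",tool(np.array([.378,.1787,.2245])-o['position']))
E
```

```text
time: 9.9
position: [0.4088, -0.1202, 0.2237]
tool_rot: [0.0, 1.0, 0.0, -0.0]
ft_force: [-0.6, 0.4, -1.7]
grip_width: 0.0336
grip_force: 25.0
[ 0.40879217 -0.12016311  0.22370409] 179.99085172542152 tool delta [ 0.03084059  0.29885858 -0.00059974]
```

```bash
echo '[0.0031, 0.03, 0, 0, 0.0031, 0.03, 0, 0, 0.0031, 0.03, 0, 0, 0.0031, 0.03, 0, 0, 0.0031, 0.03, 0, 0, 0.0031, 0.03, 0, 0, 0.0031, 0.03, 0, 0, 0.0031, 0.03, 0, 0, 0.0031, 0.03, 0, 0, 0.0031, 0.029, -0.001, 0, 0, 0, 0, 0, 0, 0, 0, 0, 0, 0, 0, 0]' | python3 nudge.py
python3 - <<'E'
from h import *
o=robot.get_obs();M=R.from_quat(o["tool_rot"]).as_matrix()
print(o['position'],o['ft_force'],np.degrees(np.arctan2(M[1,0],M[0,0])),"tool delta",tool(np.array([.378,.1787,.2245])-o['position']))
S=robot.camera("scene");T=robot.camera("top");cv2.imwrite("pics/s3.png",cv2.resize(S["img"][150:330,240:420],None,fx=3.3,fy=3.3,interpolation=cv2.INTER_CUBIC)[:,:,::-1])
print(proj(S,np.array([[.377,.1787,.256],[.403,.1785,.262]])), proj(S,np.array([.377,.1787,.072])))
E
```

```text
time: 10.98
position: [0.3782, 0.1782, 0.2243]
tool_rot: [0.0, 1.0, -0.0, -0.001]
ft_force: [-0.2, 0.0, -2.1]
grip_width: 0.0337
grip_force: 25.0
[0.37822633 0.17820898 0.2242598 ] [-0.22861171  0.00628478 -2.14221142] 179.99469755607825 tool delta [ 0.00022684  0.0004908  -0.00024019]
[[339.84361004 203.07227217]
 [328.34413864 199.65066801]] [338.93406217 264.40584154]
```

View pics/s3.png

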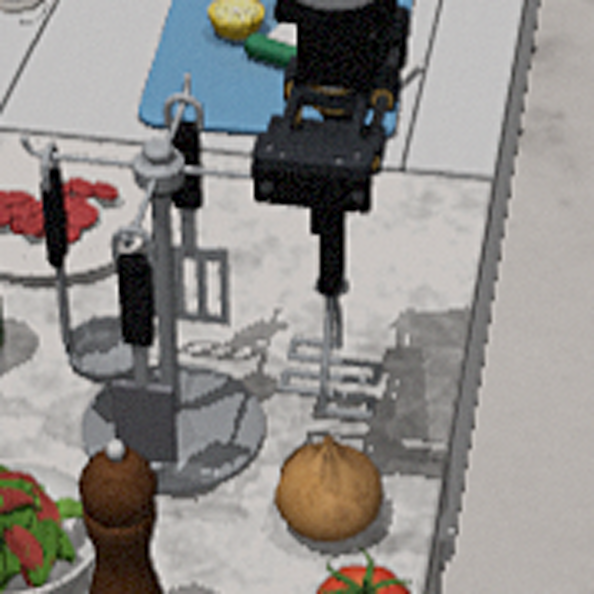

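The masher hangs upright in the gripper, foot near crop (330,380), behind and above the onion at (328,490). The hook lies hidden behind the gripper. I'll move inward slowly and watch the force.

```bash
echo '[-0.008, 0.0004, 0, 0, -0.008, 0, 0, 0, -0.008, 0, 0, 0, -0.008, 0, 0, 0, 0, 0, 0, 0]' | python3 nudge.py; echo '[-0.008, 0, 0, 0, -0.007, 0, 0, 0, -0.007, 0, 0, 0, 0, 0, 0, 0, 0, 0, 0, 0, 0, 0, 0, 0]' | python3 nudge.py
```

```text
time: 11.5
position: [0.4141, 0.1786, 0.2252]
tool_rot: [0.002, 1.0, 0.0, 0.002]
ft_force: [0.0, 0.3, -2.4]
grip_width: 0.0338
grip_force: 25.0
time: 12.0
position: [0.4324, 0.1788, 0.2248]
tool_rot: [0.001, 1.0, -0.0, -0.001]
ft_force: [-0.2, -0.2, -1.6]
grip_width: 0.0336
grip_force: 25.0
```

```bash
echo '[0, 0, 0.004, 0, 0, 0, 0.004, 0, 0, 0, 0.004, 0, 0, 0, 0.003, 0, 0, 0, 0, 0, 0, 0, 0, 0, 0, 0, 0, 0]' | python3 nudge.py; echo '[0, 0, 0.001, 0, 0, 0, 0.001, 0, 0, 0, 0, 0, 0, 0, 0, 0]' | python3 nudge.py;echo '[0, 0, 0.001, 0, 0, 0, 0, 0, 0, 0, 0, 0]' | python3 nudge.py;echo '[0, 0, 0.001, 0, 0, 0, 0, 0, 0, 0, 0, 0]' | python3 nudge.py
```

```text
time: 12.58
position: [0.433, 0.1789, 0.2099]
tool_rot: [0.001, 1.0, 0.0, 0.0]
ft_force: [-1.3, -0.2, -2.9]
grip_width: 0.0338
grip_force: 25.0
time: 12.92
position: [0.4329, 0.1788, 0.2079]
tool_rot: [0.001, 1.0, -0.0, -0.0]
ft_force: [0.3, -0.4, -2.5]
grip_width: 0.0338
grip_force: 25.0
time: 13.17
position: [0.4328, 0.1788, 0.2069]
tool_rot: [0.001, 1.0, -0.0, -0.0]
ft_force: [-0.3, 0.1, -1.8]
grip_width: 0.034
grip_force: 25.0
time: 13.42
position: [0.4331, 0.1788, 0.2061]
tool_rot: [0.001, 1.0, 0.0, 0.0]
ft_force: [0.5, -0.3, 0.7]
grip_width: 0.0336
grip_force: 25.0
```

Contact came at the expected height and the rod now carries the weight. I'll release, rise and look.

```bash
echo '[0, 0, 0, 0, 0, 0, 0, 0, 0, 0, 0, 0, 0, 0, 0, 0, 0, 0, 0, 0, 0, 0, 0, 0]' | python3 nudge.py 0.056 10; echo '[0, 0, -0.012, 0, 0, 0, -0.02, 0, 0, 0, -0.025, 0, 0, 0, -0.025, 0, 0, 0, -0.03, 0, 0, -0.04, 0, 0, 0, -0.04, 0, 0, 0, -0.04, 0, 0, 0, -0.04, 0, 0, 0, -0.04, 0, 0, 0, -0.04, 0, 0, 0, 0, 0, 0, 0, 0, 0, 0, 0, 0, 0, 0, 0, 0, 0, 0, 0, 0, 0, 0, 0, 0, 0, 0, 0, 0, 0, 0, 0, 0, 0, 0, 0, 0, 0, 0]' | python3 nudge.py
python3 - <<'E'
from h import *
S=robot.camera("scene");T=robot.camera("top")
a=cv2.resize(S["img"][150:330,240:370],(433,600),interpolation=cv2.INTER_CUBIC);b=cv2.resize(T["img"][155:310,235:330],(367,600),interpolation=cv2.INTER_CUBIC)
cv2.imwrite("pics/f.png",np.hstack([a,b])[:,:,::-1])
E
```

```text
time: 13.92
position: [0.4329, 0.1788, 0.206]
tool_rot: [0.001, 1.0, -0.0, 0.0]
ft_force: [0.3, -0.7, -0.3]
grip_width: 0.0551
grip_force: 0.0
time: 15.58
position: [0.4325, -0.0607, 0.318]
tool_rot: [0.0, 1.0, 0.0, 0.0]
ft_force: [0.6, 0.2, 1.1]
grip_width: 0.0561
grip_force: 0.0
```

View pics/f.png

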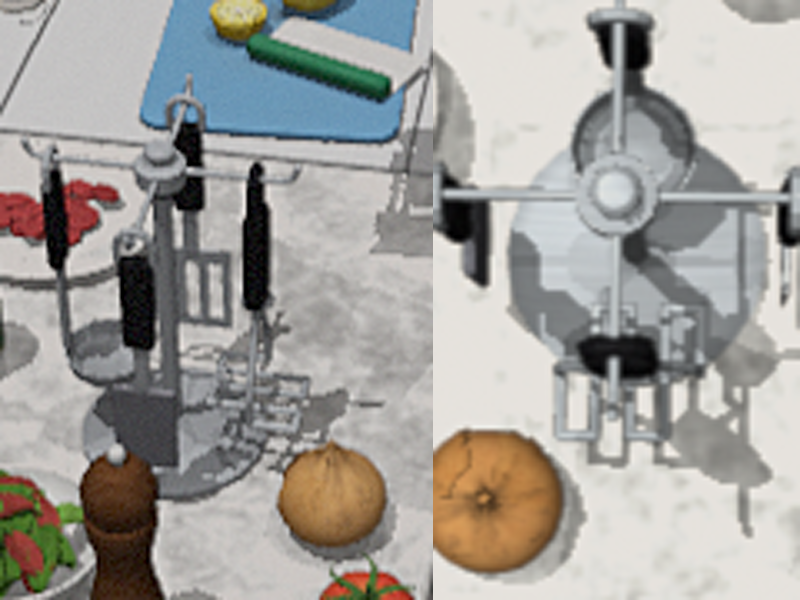

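The masher hangs upright on the front hook, handle around (256,240) in the left half and clear of the onion. The hook points straight to the front. I'll wait for it to settle and check that it is still by differencing frames, with the arm at rest.

```bash
echo '[0, 0, 0, 0, 0, 0, 0, 0, 0, 0, 0, 0, 0, 0, 0, 0, 0, 0, 0, 0, 0, 0, 0, 0, 0, 0, 0, 0, 0, 0, 0, 0, 0, 0, 0, 0, 0, 0, 0, 0, 0, 0, 0, 0, 0, 0, 0, 0, 0, 0, 0, 0, 0, 0, 0, 0, 0, 0, 0, 0, 0, 0, 0, 0, 0, 0, 0, 0, 0, 0, 0, 0, 0, 0, 0, 0, 0, 0, 0, 0]' | python3 nudge.py | head -1
python3 - <<'E'
from h import *
g=lambda:cv2.GaussianBlur(robot.camera("scene")["img"][190:300,300:335],(5,5),0).astype(int)
f=[g() for _ in range(10)]
print([np.abs(x-f[0]).max() for x in f[1:]])
E
```

```text
time: 17.35
[np.int64(7), np.int64(13), np.int64(12), np.int64(12), np.int64(13), np.int64(13), np.int64(13), np.int64(13), np.int64(12)]
```

```bash
for i in 1 2; do echo '[0, 0, 0, 0, 0, 0, 0, 0, 0, 0, 0, 0, 0, 0, 0, 0, 0, 0, 0, 0, 0, 0, 0, 0, 0, 0, 0, 0, 0, 0, 0, 0, 0, 0, 0, 0, 0, 0, 0, 0, 0, 0, 0, 0, 0, 0, 0, 0, 0, 0, 0, 0, 0, 0, 0, 0, 0, 0, 0, 0, 0, 0, 0, 0, 0, 0, 0, 0, 0, 0, 0, 0, 0, 0, 0, 0, 0, 0, 0, 0]' | python3 nudge.py | head -1; done
python3 - <<'E'
from h import *
g=lambda:cv2.GaussianBlur(robot.camera("scene")["img"],(5,5),0).astype(int)
f=[g() for _ in range(12)]
for n,(a,b,c,d) in dict(masher=(190,300,300,335),onion=(280,315,325,355)).items(): print(n,[np.abs(x-f[0])[a:b,c:d].max() for x in f[1:]])
E
```

```text
time: 19.52
time: 21.18
masher [np.int64(8), np.int64(8), np.int64(8), np.int64(8), np.int64(7), np.int64(6), np.int64(6), np.int64(6), np.int64(6), np.int64(6), np.int64(7)]
onion [np.int64(3), np.int64(3), np.int64(3), np.int64(3), np.int64(3), np.int64(3), np.int64(3), np.int64(3), np.int64(4), np.int64(4), np.int64(4)]
```

A small swing is dying away, so I'll wait a little longer.

```bash
for i in 1 2 3 4 5 6; do echo '[0, 0, 0, 0, 0, 0, 0, 0, 0, 0, 0, 0, 0, 0, 0, 0, 0, 0, 0, 0, 0, 0, 0, 0, 0, 0, 0, 0, 0, 0, 0, 0, 0, 0, 0, 0, 0, 0, 0, 0, 0, 0, 0, 0, 0, 0, 0, 0, 0, 0, 0, 0, 0, 0, 0, 0, 0, 0, 0, 0, 0, 0, 0, 0, 0, 0, 0, 0, 0, 0, 0, 0, 0, 0, 0, 0, 0, 0, 0, 0]' | python3 nudge.py | head -1; done
python3 - <<'E'
from h import *
g=lambda:cv2.GaussianBlur(robot.camera("scene")["img"],(5,5),0).astype(int)
f=[g() for _ in range(12)]
for n,(a,b,c,d) in dict(masher=(190,300,300,335),onion=(280,315,325,355)).items(): print(n,[int(np.abs(x-f[0])[a:b,c:d].max()) for x in f[1:]])
E
```

```text
time: 23.45
time: 25.12
time: 26.78
time: 28.45
time: 30.12
time: 31.78
masher [6, 7, 8, 7, 7, 6, 6, 9, 7, 6, 7]
onion [4, 3, 4, 4, 4, 4, 3, 4, 4, 4, 3]
```

The frame difference no longer changes over time, so it is only image noise on edges, and the masher is still.

```bash
python3 -c "
from rig import robot
print(robot.hand_in())"
```

```text
the job is handed in; nothing more can be done
None
```

The masher hangs upright and still on the carousel hook at the front of the worktop; the gripper touched none of the other items, and the job was handed in at about 32 s.

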